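Close the red gift canister over its tin

TASK

Close the red gift canister on the packing stand: lower the red lid over the brass tin and the canister's neck with the lid's wooden bar turned about 60 degrees or more away from the line of the two white marks, so that it goes all the way down, then twist the lid until the bar is in line with the white marks, and let go. The tin stays standing inside; leave the green lid where it is.

Things in the scene. Friction and masses are not known exactly. Their poses are not given: they have to be found in the camera images.
- red_lid_bar (a point): Centre of the wooden bar (60 long, 14 thick, 30 mm tall; x along it, z up) on the red lid, loose, open side down on the counter, 170 g. Lid: hollow cap 106 across, 56 mm tall, inside 100 across, 52 deep. This point is 71 mm above the lid's lower edge, 15 above its flat top. Inside the lower edge, under each bar end, a tab 20 wide, 6 tall, reaches in to 37 mm from the axis.
- shoulder (a point): Centre of the shoulder (52 mm above counter, z up) of the red lower canister, 110 across, fixed on a round dark stand 152 across. A silver neck 54 across rises 24 mm from it with lugs at +x and -x, 20 wide, out to 41 mm from the axis, 9 to 24 mm up; white marks lie in line with them. Bar 50 to 90 deg off the marks: lid drops onto shoulder (bar centre 71 mm above it), then turns freely both ways.
- tin_mid (a point): Centre, half-way up, of the loose brass tin already standing in the canister: 38 mm across, 75 mm tall with a domed top, about 90 g, z up. Its top is about 40 mm above the shoulder; it has about 4 mm of play in the neck.
- green_lid_bar (a point): Centre of the wooden bar of the green lid, a bystander of the same shape and size as the red lid, standing on the counter. The two lids may have swapped sides. Leave it alone.
Things that resemble listed ones, but are neither listed nor needed, are in the scene too. Of the things that look like the part that bears shoulder, take the one that is farthest to the robot's right at the start.

How it is judged (in metres and radians):
At the end, for the whole second after the job is handed in: The red lid rests level on the canister's shoulder (centred within 13 mm, within 6 mm of its seated height, tilted less than 6 degrees), its bar in line with the white marks within 15 degrees, at rest, with the tin standing inside (horizontal distance between red_lid_bar and shoulder below 0.013 m and z of red_lid_bar in the frame of shoulder between 0.065 and 0.077 m and angle between red_lid_bar's own z axis and vertical below 0.1 rad and angle between the x axis of red_lid_bar and the x axis of shoulder, either way round below 0.26 rad and horizontal distance between tin_mid and shoulder below 0.012 m and angle between tin_mid's own z axis and vertical below 0.25 rad and z of tin_mid in the frame of shoulder below 0.02 m and linear speed of red_lid below 0.02 m/s); the robot touches nothing.
It fails at once if the green lid is moved more than 30 mm (distance of green_lid_bar from where it was at the start of the episode above 0.03 m).
It also fails if it takes over 38 s, if anything falls off the work surface, if the arm or the gripper's body presses on something with over 40 N, if the wrist force passes 120 N, or if a joint passes its speed limit or range.

ROBOT

A 6-joint arm with a two-finger parallel gripper is mounted at the origin on the work surface. World frame = base frame: x ahead of the robot, y to its left, z up, the work surface at z = 0. Lengths are in mm, angles in rad, forces in N, time in s.
With the tool pointing down it reaches from about 300 to 850 mm from the base axis. Payload 4.2 kg.
Tool frame: the origin (TCP) lies midway between the tips of the shut fingers; the grasp point (between the pads) lies manip.tcp_to_grasp behind it (manip.tcp_to_grasp is the distance from the TCP to the grasp point, in mm); z points along the fingers, y is the line along which they close (so a half turn about z gives the same grasp; the last joint's range is limited). The gripper opens to 91 mm and grips with 3 to 60 N. Pads are 32 mm wide; open, the fingers measure 118 mm over their backs; the gripper's body (76 mm by 178 mm) begins 60 mm behind the grasp point.
Start: joints at [1.295, 0.32, 1.565, -0, 1.257, -0.02], TCP at [145.488, 556.306, 213.976] pointing down, gripper open.
Joint ranges: [-3.11, 3.11], [-0.84, 2.01], [0.21, 2.61], [-1.34, 4.49], [0.05, 2.63], [-2.56, 2.56]. Speed limits (rad/s): [2.57, 2.57, 3.14, 3.14, 3.14, 3.14].

INTERFACE

Orientations are given as [roll, pitch, yaw] about the fixed x, y, z axes, in that order (R = Rz(yaw) Ry(pitch) Rx(roll)).
In Python, from plant import manip, optics, get_time, get_qpos, get_qvel, get_joint_efforts, get_ee_pos, get_tool_rot, get_wrist_force, get_wrist_torque, get_gripper_width, get_grip_force gives the robot as it stands. Calls block until the motion is done:
- manip.move_ptp(position, orientation): joint-space move of the TCP to a pose.
- manip.line_to(position, ori=None, speed=150, contact_N=None): straight line of the TCP; ori=None keeps the orientation; speed is the mean speed in mm/s. With contact_N (N) it stops when the force on the tool has changed by that much, and returns True; else False.
- manip.movej(angles): joint-space move.
- manip.set_gripper(opening): finger opening in mm; the grip force is fixed at half the most; returns when the fingers have stopped.
- manip.wait(seconds).
- manip.ik(position, orientation): joint angles nearest the present ones, or None.
- optics.camera(name): name is "side" or "top" or "wrist"; returns a dict with "color" (420x560x3 uint8, red, green, blue), "fovy" (degrees; the focal length in pixels is half the picture's height over the tangent of half this angle, whatever the lens; pixels are square), "cx", "cy" (the principal point, pixels), "R" (3x3) and "t" (3): a world point X has camera coordinates R X + t; the wrist camera has in their place "hand_eye" (4x4, takes a point from camera to tool coordinates, whose origin is the TCP and whose axes are the flange's). Camera axes: x right, y down, z forward; pixel columns grow to the right and rows downward; lengths in mm; the calibration is good to about 2 mm. A picture is of the moment at which its call begins: read the wrist's pose just before it. There is no depth.
A pose or a line that the arm cannot do raises manip.MotionError and nothing moves.
- manip.sign_off(): hands the job in; it is judged then, once.
Readings, each from a call of its own:
- get_time(): time.
- get_qpos(): joint angles.
- get_qvel(): joint speeds.
- get_joint_efforts(): joint torques, N m.
- get_ee_pos(): TCP position.
- get_tool_rot(): TCP orientation.
- get_wrist_force(): force on the tool from outside, world axes, zero at the start.
- get_wrist_torque(): the same for the moment, N m.
- get_gripper_width(): finger opening in mm.
- get_grip_force(): force on a finger pad.
Only numpy, scipy, OpenCV 4.12 (cv2) and the standard library are available. Lean on these libraries where they do the work, as an engineer would, in place of code of your own. Each camera call takes 0.05 s, during which the arm holds its last target. There are 200 camera calls.

## Working session

There is one attempt and no reset: what is moved stays moved. The work goes in short steps, each a Python script; the robot and the scene stay as the last script left them, time stands still between calls to the robot, and variables do not carry over. Pictures are saved under pics/ and viewed, at most 10 in all, crops included, and the job is handed in when it is done.

```bash
mkdir -p pics; ls; cat > h.py <<'E'
import numpy as np, cv2
from plant import *
def save(n,im): cv2.imwrite('pics/'+n,im[...,::-1])
def ray(c,u,v):
    f=c['color'].shape[0]/2/np.tan(np.radians(c['fovy'])/2)
    R=np.array(c['R']);t=np.array(c['t'])
    return -R.T@t, R.T@np.array([(u-c['cx'])/f,(v-c['cy'])/f,1.])
def onz(c,u,v,z):
    o,d=ray(c,u,v); return o+d*(z-o[2])/d[2]
def proj(c,X):
    f=c['color'].shape[0]/2/np.tan(np.radians(c['fovy'])/2)
    p=np.array(c['R'])@np.array(X)+np.array(c['t']); return p[:2]/p[2]*f+[c['cx'],c['cy']]
E
python3 - <<'E'
from h import *
import pickle
for n in('side','top'):
    c=optics.camera(n); save(n+'0.png',c['color']); pickle.dump(c,open(n+'0.pkl','wb'))
    print(n,c['fovy'],c['cx'],c['cy'],ray(c,280,210), {k for k in c})
print(get_time(),manip.tcp_to_grasp,get_tool_rot(),get_wrist_force())
E
```

```text
pics
side 56.287345190946795 279.22982541962153 207.02702137364685 (array([ 316.30553286, -465.0098398 ,  741.46787116]), array([ 0.14293115,  0.63415857, -0.75991762])) {'R', 'color', 'cy', 'cx', 't', 'fovy'}
top 53.89446197320574 286.1022346114636 208.92539368263903 (array([274.30222298,  86.33229735, 936.20982426]), array([ 0.18312434,  0.0323071 , -0.98267325])) {'R', 'color', 'cy', 'cx', 't', 'fovy'}
0.1 18.8 [-3.14005414e+00 -4.96786865e-05  2.88577909e+00] [ 0.27297264  1.28904224 -0.59081502]
```

View pics/side0.png

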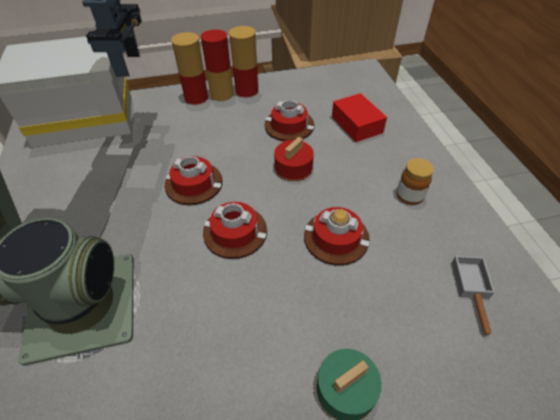

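View pics/top0.png

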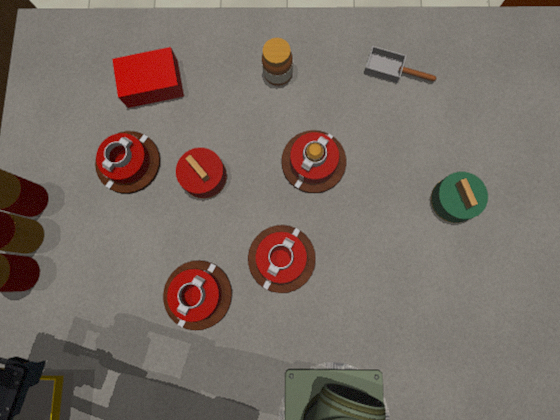

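The top view shows the red lid at (200,172) and the green lid at (463,195). Four canisters look alike: (128,160), (314,155), (281,257) and (197,295). The robot base is at the bottom and its right is image-right, so the one meant is (314,155), side view (337,232). It is the farthest right of the four and the only one holding a brass tin. I'll measure it and confirm with a crop.

```bash
python3 - <<'E'
from h import *
import pickle
C={n:pickle.load(open(n+'0.pkl','rb')) for n in('side','top')}
boxes={'top':{'can':(270,115,360,200),'lid':(165,140,235,205)},'side':{'can':(295,190,380,270),'lid':(265,130,325,185)}}
def cents(m,minA=6):
    n,l,s,ce=cv2.connectedComponentsWithStats(m.astype(np.uint8)); return [(s[i,4],ce[i].round(1).tolist(),s[i,:4].tolist()) for i in range(1,n) if s[i,4]>=minA]
for n,c in C.items():
    for k,(a,b,d,e) in boxes[n].items():
        im=c['color'][b:e,a:d]; hsv=cv2.cvtColor(im,cv2.COLOR_RGB2HSV).astype(int); H,S,V=hsv[...,0],hsv[...,1],hsv[...,2]
        wood=(H>8)&(H<25)&(S>80)&(V>110); white=(S<40)&(V>165); red=((H<6)|(H>174))&(S>180)&(V>110)
        print(n,k,'off',(a,b)); print(' wood',cents(wood,15)); print(' white',cents(white)); print(' red',cents(red,60))
        if k=='lid':
            w=max(cents(wood,15))
            lab=cv2.connectedComponents(wood.astype(np.uint8))[1]; p=np.argwhere(wood)[:,::-1]+[a,b]
            for z in(71,86):
                q=np.array([onz(c,u,v,z)[:2] for u,v in p],np.float32); r=cv2.minAreaRect(q); print('  rect z',z,r,q.mean(0))
            hull=cv2.convexHull(np.argwhere(red|wood)[:,::-1].astype(np.int32)); 
            print('  hull ctr',cv2.minEnclosingCircle(hull))
t=C['top']['color'][110:205,255:375]; s=C['side']['color'][185:275,285:390]
cv2.imwrite('pics/c1.png',np.hstack([cv2.resize(t,(390,400),interpolation=2),cv2.resize(s,(400,400),interpolation=2)])[...,::-1])
E
```

```text
side can off (295, 190)
 wood [(np.int32(187), [44.8, 25.8], [37, 19, 17, 14])]
 white [(np.int32(32), [31.3, 24.2], [29, 21, 6, 7]), (np.int32(34), [57.1, 31.1], [54, 28, 7, 7]), (np.int32(20), [13.4, 37.4], [11, 36, 6, 4]), (np.int32(26), [69.7, 52.4], [66, 50, 8, 5])]
 red [(np.int32(608), [42.3, 43.3], [19, 20, 49, 35])]
side lid off (265, 130)
 wood [(np.int32(112), [28.8, 13.7], [21, 6, 17, 16])]
 white []
 red [(np.int32(584), [28.6, 24.8], [10, 9, 38, 28])]
  rect z 71 ((530.5709228515625, 300.9712219238281), (79.72367858886719, 32.46098327636719), 42.98735809326172) [530.2792 308.4061]
  rect z 86 ((525.7772216796875, 283.8343505859375), (77.94010162353516, 31.7347469329834), 42.98737335205078) [525.49207 291.10284]
  hull ctr ((28.428287506103516, 23.84661293029785), 18.696237564086914)
top can off (270, 115)
 wood [(np.int32(215), [44.5, 35.6], [36, 28, 18, 17])]
 white [(np.int32(11), [60.0, 20.6], [58, 19, 5, 4]), (np.int32(40), [52.0, 25.7], [48, 22, 9, 8]), (np.int32(39), [37.6, 47.0], [34, 43, 9, 8]), (np.int32(23), [27.7, 68.8], [25, 66, 6, 6])]
 red [(np.int32(1116), [44.2, 41.3], [20, 17, 49, 47])]
top lid off (165, 140)
 wood [(np.int32(183), [30.8, 25.9], [21, 15, 21, 23])]
 white []
 red [(np.int32(1422), [34.3, 30.7], [11, 8, 47, 46])]
  rect z 71 ((532.8772583007812, 300.00146484375), (60.681392669677734, 15.13598918914795), 41.258975982666016) [532.6175  299.72098]
  rect z 86 ((528.3943481445312, 296.297119140625), (59.62935256958008, 14.873624801635742), 41.25893783569336) [528.13904 296.02142]
  hull ctr ((34.346153259277344, 30.80769157409668), 23.654727935791016)
```

View pics/c1.png

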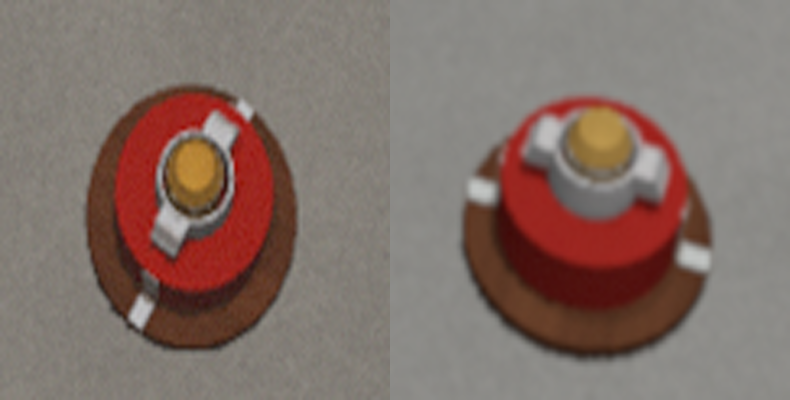

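The crop confirms it: a red canister with a silver neck, two lugs, a brass tin and white marks on the stand. Next I'll hover over the canister and then the lid for precise wrist views.

```bash
cat >> h.py <<'E'
from scipy.spatial.transform import Rotation as Ro
def wcam():
    p=np.array(get_ee_pos());T=np.eye(4);T[:3,:3]=Ro.from_euler('xyz',get_tool_rot()).as_matrix();T[:3,3]=p
    c=optics.camera('wrist');M=T@np.array(c['hand_eye']);c['R']=M[:3,:3].T;c['t']=-M[:3,:3].T@M[:3,3];return c
E
python3 - <<'E'
from h import *
import pickle
t=pickle.load(open('top0.pkl','rb'))
a=onz(t,322,140.7,76);b=onz(t,307.6,162,76);m=(a+b)/2;print(a,b,m,np.degrees(np.arctan2(*(a-b)[1::-1])))
manip.set_gripper(60)
for n,x,y,yaw in(('wl',528,297,.72),('wc',m[0],m[1],1.25)):
    manip.move_ptp([x-(0),y,260],[np.pi,0,yaw]); manip.wait(.15)
    c=wcam();save(n+'.png',c['color']);pickle.dump(c,open(n+'.pkl','wb'));print(get_time(),get_qpos(),proj(c,[x,y,76]),ray(c,280,210))
im=[cv2.imread(f'pics/{n}.png') for n in('wl','wc')];cv2.imwrite('pics/w2.png',cv2.resize(np.hstack(im),(800,300)))
E
```

```text
[589.03807931  24.43030542  76.        ] [540.55458734  55.96196341  76.        ] [564.79633333  40.19613441  76.        ] -33.03831065134389
2.65 [4.94781747e-01 3.45490731e-01 1.41040475e+00 1.16131579e-04
 1.38586190e+00 1.34405411e+00] [275.95956866 194.00574506] (array([580.31169444, 341.53603113, 429.8909202 ]), array([-0.17432917, -0.1665827 , -0.97054197]))
3.8667 [5.26799310e-02 2.81019213e-01 1.50402800e+00 2.49057035e-04
 1.35657807e+00 3.71868986e-01] [275.86664216 193.88808459] (array([587.7534641 , 104.95918578, 429.9234343 ]), array([-0.06695658, -0.23198617, -0.97045938]))
```

View pics/w2.png

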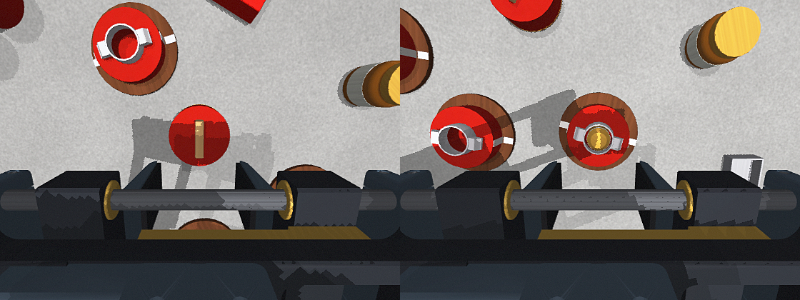

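Left half: red lid at full-resolution (279,189), with its bar nearly vertical. Right half: the target canister with its tin at (277,183), lugs left and right. Now I'll fit both.

```bash
python3 - <<'E'
from h import *
import pickle
L=pickle.load(open('wl.pkl','rb'));K=pickle.load(open('wc.pkl','rb'))
def masks(c,cu,cv_,r):
    h=cv2.cvtColor(c['color'],cv2.COLOR_RGB2HSV).astype(int);H,S,V=h[...,0],h[...,1],h[...,2]
    v,u=np.mgrid[:420,:560];roi=(u-cu)**2+(v-cv_)**2<r*r
    return roi&((H<6)|(H>174))&(S>150)&(V>60), roi&(H>=9)&(H<30)&(S>60)&(V>90), roi&(S<45)&(V>140)
red,wood,_=masks(L,279,189,55)
q=np.array([onz(L,u,v,86)[:2] for v,u in np.argwhere(wood)],np.float32);print('bar',cv2.minAreaRect(q))
hp=cv2.convexHull(np.argwhere(red|wood)[:,::-1].astype(np.int32))[:,0]
q=np.array([onz(L,u,v,56)[:2] for u,v in hp],np.float32);print('lid',cv2.minEnclosingCircle(q),cv2.fitEllipse(q))
red,brass,white=masks(K,277,183,58)
hp=cv2.convexHull(np.argwhere(red)[:,::-1].astype(np.int32))[:,0]
q=np.array([onz(K,u,v,52)[:2] for u,v in hp],np.float32);print('should',cv2.minEnclosingCircle(q),cv2.fitEllipse(q))
n,l,s,ce=cv2.connectedComponentsWithStats(white.astype(np.uint8))
for i in range(1,n):
    if s[i,4]>=15: print('white',s[i],ce[i].round(1),onz(K,*ce[i],10)[:2],onz(K,*ce[i],76)[:2])
p=np.argwhere(brass)
n,l,s,ce=cv2.connectedComponentsWithStats(brass.astype(np.uint8))
for i in range(1,n):
    if s[i,4]>=30: print('brass',s[i],ce[i].round(1),onz(K,*ce[i],85)[:2])
v=np.zeros((420,560,3),np.uint8);v[red]=(255,0,0);v[brass]=(255,255,0);v[white]=255
a=K['color'][110:250,200:360];b=v[110:250,200:360]
cv2.imwrite('pics/m.png',cv2.resize(np.hstack([a,b]),(800,350),interpolation=0)[...,::-1])
E
```

```text
bar ((546.8390502929688, 299.68634033203125), (84.3189468383789, 53.95362091064453), 60.025882720947266)
lid ((530.7164916992188, 295.2193908691406), 53.726219177246094) ((530.4408569335938, 294.9156494140625), (103.86376953125, 106.71275329589844), 131.6539306640625)
should ((566.2113647460938, 38.80512619018555), 55.1212272644043) ((565.89404296875, 38.58240509033203), (108.3451919555664, 109.80610656738281), 166.90496826171875)
white [232 126 103 115 817] [296.1 180.1] [592.73105811  37.62389623] [591.94872214  48.20708532]
white [223 169  15  13 115] [229.5 174.3] [509.37353358  73.58533747] [521.69262557  78.51641256]
white [243 174  66  42 615] [273.6 193.1] [557.84493941  30.1100198 ] [562.54570738  41.8741762 ]
white [307 194   6  16  23] [309.7 201.2] [601.80964074   3.55765252] [599.60041024  19.49508456]
brass [ 243  129   90   67 1568] [294.9 150.8] [600.27475085  80.79233146]
brass [262 176  33  35 834] [277.6 193.9] [567.22424419  41.16372654]
brass [236 202  92  37 603] [286.6 225.2] [565.53988686   2.85235789]
```

View pics/m.png

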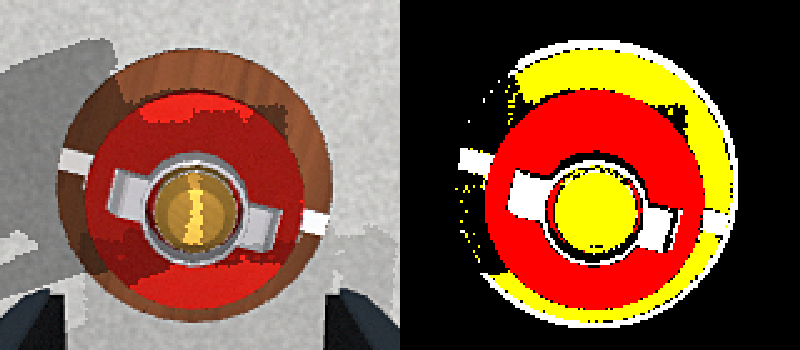

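```bash
python3 - <<'E'
from h import *
import pickle
L=pickle.load(open('wl.pkl','rb'));K=pickle.load(open('wc.pkl','rb'))
for z,a,b in((12,(230.4,174.8),(326,199.2)),(76,(250.4,188),(304.8,202))):
    A=onz(K,*a,z);B=onz(K,*b,z);print('axis',z,np.degrees(np.arctan2(*(B-A)[1::-1])),(A+B)/2)
h=cv2.cvtColor(L['color'],cv2.COLOR_RGB2HSV).astype(int);H,S,V=h[...,0],h[...,1],h[...,2]
v,u=np.mgrid[:420,:560];w=((u-279)**2+(v-189)**2<40**2)&(H>=10)&(H<30)&(S>50)&(V>90)
n,l,s,ce=cv2.connectedComponentsWithStats(w.astype(np.uint8));i=1+s[1:,4].argmax();print(s[i],ce[i])
q=np.array([onz(L,u,v,86)[:2] for v,u in np.argwhere(l==i)],np.float32);r=cv2.minAreaRect(q);print('bar',r)
cv2.imwrite('pics/b.png',cv2.resize(L['color'][140:240,230:330],(400,400),interpolation=0)[...,::-1])
E
```

```text
axis 12 -32.78476693196634 [567.24552344  36.19504406  12.        ]
axis 76 -32.99334678061975 [566.45343045  38.21181906  76.        ]
[273 168  13  54 649] [278.61633282 194.26348228]
bar ((530.7810668945312, 294.9305725097656), (60.98645782470703, 13.411364555358887), 41.134700775146484)
```

View pics/b.png

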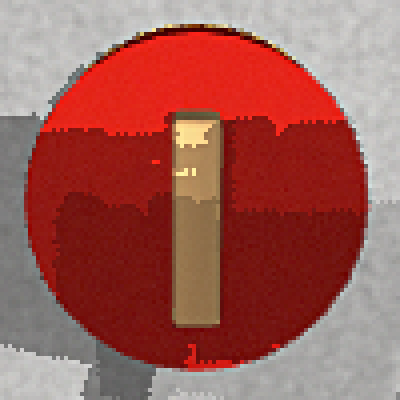

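The crop shows the bar centred on the lid at (279,194), at 41° in the world frame. Grasping it now.

```bash
python3 - <<'E'
from h import *
import pickle
y=np.radians(41.1);o=[np.pi,0,y]
manip.set_gripper(50)
manip.move_ptp([530.8,295,130],o)
print(manip.line_to([530.8,295,61],o,speed=60,contact_N=8),get_ee_pos())
manip.set_gripper(0);print(get_gripper_width(),get_grip_force(),get_wrist_force())
manip.line_to([530.8,295,190],o,speed=120)
print(get_gripper_width(),get_wrist_force(),get_wrist_torque(),get_time())
manip.move_ptp([566.2,38.6,190],[np.pi,0,np.radians(147.1-75)]);manip.wait(.2)
print(get_gripper_width(),get_ee_pos(),get_qpos(),get_time())
ims=[]
for n in('side','top'):
    c=optics.camera(n);save(n+'1.png',c['color']);pickle.dump(c,open(n+'1.pkl','wb'));u,v=proj(c,[566,39,110]).astype(int)
    print(n,u,v);ims.append(cv2.resize(c['color'][max(v-75,0):max(v-75,0)+150,u-75:u+75],(400,400)))
save('lift.png',np.hstack(ims))
E
```

```text
False [531.13938352 295.15629016  61.47234196]
13.618542294795903 30.000106394290924 [-1.43192322  0.78479182  0.89404784]
13.684899298127021 [ 0.11981426  0.25338226 -0.96119227] [-0.13790241  0.12222696  0.04633521] 8.525
14.081270341162487 [566.2258661   39.7674359  189.87006701] [4.97194288e-02 3.24252009e-01 1.62034187e+00 2.47883543e-04
 1.19714190e+00 3.60551312e-01] 9.7417
side 342 206
top 316 145
```

View pics/lift.png

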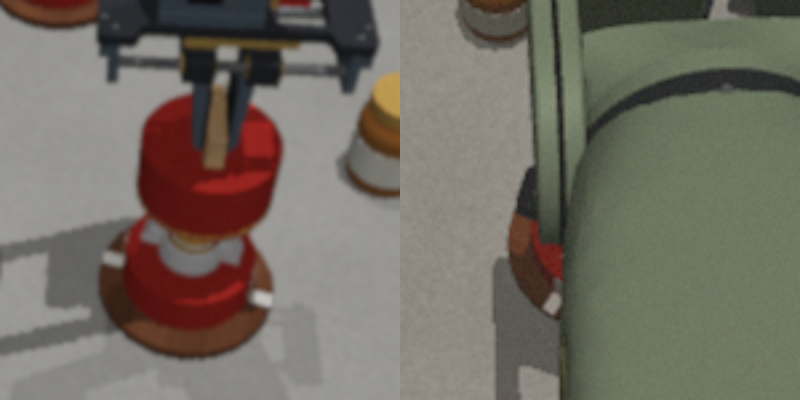

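The side view shows the lid held by its bar and hanging level above the neck and tin, around (210,165) in the crop. Lowering with contact sensing.

```bash
python3 - <<'E'
from h import *
o=[np.pi,0,np.radians(72.1)]
print(get_ee_pos(),get_wrist_force())
print(manip.line_to([566.2,38.2,150],o,speed=80,contact_N=10),get_ee_pos(),get_wrist_force())
print(manip.line_to([566.2,38.2,111],o,speed=35,contact_N=10),get_ee_pos(),get_wrist_force(),get_wrist_torque(),get_gripper_width(),get_time())
E
```

```text
[566.20600901  39.4844174  189.93083162] [ 0.06874999 -0.49463349 -0.8169094 ]
False [566.47544034  38.20632662 150.16907962] [-0.14195612  1.04088593 -2.05575072]
True [565.83094939  38.17648199 113.02957208] [-0.61120912  0.74028463  4.24599557] [-0.06173681  0.03587344 -0.02379028] 13.60658654800521 11.475
```

It stopped on the shoulder at the expected height (113.0 against about 113.5). Twisting now.

```bash
python3 - <<'E'
from h import *
p=get_ee_pos();
for a in(97,122,147.1):
    manip.move_ptp([566,38.2,113.5],[np.pi,0,np.radians(a)]);print(a,get_ee_pos(),get_wrist_force(),get_wrist_torque()[2],get_gripper_width())
manip.wait(.2);print(get_tool_rot(),get_time())
manip.set_gripper(45);manip.wait(.2);print(get_wrist_force())
manip.line_to([566,38.2,200],speed=100)
manip.move_ptp([440,250,300],[np.pi,0,np.radians(147)]);manip.wait(.2)
ims=[]
for n in('side','top'):
    c=optics.camera(n);save(n+'2.png',c['color']);u,v=proj(c,[566,39,110]).astype(int)
    h=cv2.cvtColor(c['color'],cv2.COLOR_RGB2HSV).astype(int);H,S,V=h[...,0],h[...,1],h[...,2]
    vv,uu=np.mgrid[:420,:560];w=((uu-u)**2+(vv-v)**2<22**2)&(H>=10)&(H<30)&(S>80)&(V>110)
    k,l,s,ce=cv2.connectedComponentsWithStats(w.astype(np.uint8));i=1+s[1:,4].argmax()
    q=np.array([onz(c,a,b,138)[:2] for b,a in np.argwhere(l==i)],np.float32);print(n,cv2.minAreaRect(q))
    ims.append(cv2.resize(c['color'][v-60:v+60,u-60:u+60],(400,400)))
save('end.png',np.hstack(ims));print(get_time(),get_wrist_force())
E
```

```text
97 [565.80503952  38.1831034  113.14974179] [ 0.94307103  0.09926738 -1.39275609] -0.03195305219267133 13.85626258549337
122 [565.94582627  38.21368661 113.34102898] [ 0.45142908  0.35801655 -2.43553808] 0.00540096538828091 13.691962217641503
147.1 [566.00022123  38.23186725 113.45973125] [-0.45786394  0.34181046 -2.18709574] -0.05774612068980906 13.995652715963717
[ 3.14159117e+00 -5.26873909e-06  2.56598190e+00] 13.1667
[ 0.12051139 -0.11521355  0.09713806]
side ((564.407470703125, 34.423683166503906), (17.007503509521484, 59.68834686279297), 57.26188278198242)
top ((566.7685546875, 37.34982681274414), (14.233026504516602, 59.65217208862305), 57.323944091796875)
16.3667 [-0.59813953 -0.48112205  0.5298593 ]
```

View pics/end.png

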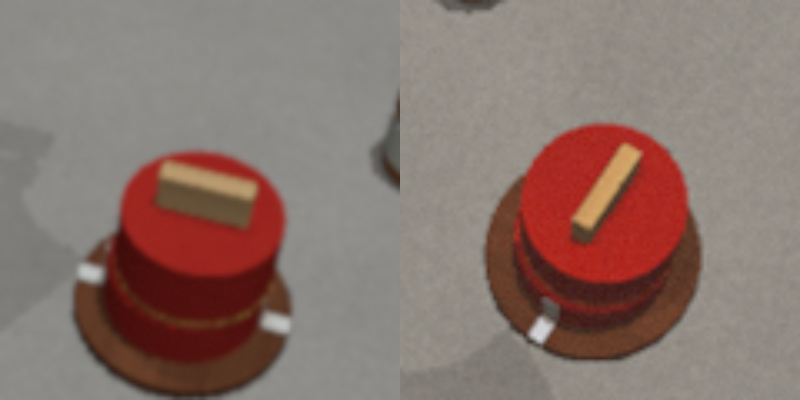

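Both views show the lid seated level on the shoulder with the bar in line with the white marks (about −32.7° against −32.9°), and the gripper is clear.

```bash
python3 -c "
from plant import *
print(manip.sign_off(),get_time())"
```

```text
the job is handed in; nothing more can be done
the job is handed in; nothing more can be done
```

The job is handed in: the red lid is down on the shoulder, its bar measures within 1° of the white marks, the gripper is clear, and the green lid was never touched; the tin, hidden under the lid, was not seen again.

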